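Dial the carousel cover to the marked cell and put the tamper away

ROBOT

A 6-joint arm with a two-finger parallel gripper is mounted at the origin on a cart in front of the work surface, level with it; the furniture and walls round the work are solid. World frame = base frame: x ahead of the robot, y to its left, z up, the work surface at z = 0. Lengths are in m, angles in degrees, forces in N, time in s.
With the tool pointing down it reaches from about 0.375 to 0.975 m from the base axis. Payload 3.8 kg.
Tool frame: the origin (TCP) lies at the centre of the arm's flange, where the gripper is bolted on; the fingertips stand 173 mm ahead of it and the grasp point (between the pads) lies 155 mm ahead of it (nose_length is the distance from the TCP to the fingertips, in m); z points along the fingers, y is the line along which they close (so a half turn about z gives the same grasp; the last joint's range is limited). The gripper opens to 85 mm and grips with 20 to 120 N. Pads are 22 mm wide; open, the fingers measure 114 mm over their backs; the gripper's body (76 mm by 85 mm) begins 54 mm behind the grasp point. The pads swing forward as they close: fully open they stand 13 mm farther back than shut.
Start: joints at [64.578, 15.12, 91.902, -0, 72.978, -2.114], TCP at [0.267, 0.62, 0.405] pointing down, gripper open.
Joint ranges: [-150.88, 150.88], [-54.13, 125.18], [17.81, 147.31], [-75.09, 255.09], [0, 152.58], [-146.25, 146.25]. Speed limits (degrees/s): [147.25, 147.25, 180, 180, 180, 180].

INTERFACE

Orientations are given as [roll, pitch, yaw] about the fixed x, y, z axes, in that order (R = Rz(yaw) Ry(pitch) Rx(roll)).
In Python, from plant import reach, move_straight, movej, set_gripper, pause, ik, camera, calibration, MotionError, close_job, get_t, get_joint_pos, get_qvel, get_effort, get_eef_pos, get_tool_rot, get_force, get_ft_torque, get_opening, get_grasp_force, nose_length gives the robot as it stands. Calls block until the motion is done:
- reach(position, orientation): joint-space move of the TCP to a pose.
- move_straight(position, ori=None, velocity=0.15): straight line of the TCP; ori=None keeps the orientation; velocity is the mean speed in m/s.
- movej(angles): joint-space move.
- set_gripper(opening, grip_force=None): finger opening in m; grip_force is the grip in N (None keeps the last); returns when the fingers have stopped.
- pause(seconds).
- ik(position, orientation): joint angles nearest the present ones, or None.
- camera(name): name is "side" or "top" or "wrist"; returns the picture (384x512x3 uint8, red, green, blue); there is no depth.
- calibration(name): a dict with "vfov" (degrees; the focal length in pixels is half the picture's height over the tangent of half this angle, whatever the lens; pixels are square), "cx", "cy" (the principal point, pixels), "k1" (the pictures are not rectified: a ray, as slopes to the right and down, at radius r is drawn at 1 + k1 r^2 times it, then the intrinsics apply), "R" (3x3) and "t" (3): a world point X has camera coordinates R X + t; the wrist camera has in their place "mount" (4x4, takes a point from camera to tool coordinates, whose origin is the TCP and whose axes are the flange's). Camera axes: x right, y down, z forward; pixel columns grow to the right and rows downward; lengths in m; the calibration is good to about 2 mm. A picture is of the moment at which its call begins: read the wrist's pose just before it. calibration takes no time and is no camera call.
A pose or a line that the arm cannot do raises MotionError and nothing moves.
- close_job(): hands the job in; it is judged then, once.
Readings, each from a call of its own:
- get_t(): time.
- get_joint_pos(): joint angles.
- get_qvel(): joint speeds.
- get_effort(): joint torques, N m.
- get_eef_pos(): TCP position.
- get_tool_rot(): TCP orientation.
- get_force(): force on the tool from outside, world axes, zero at the start.
- get_ft_torque(): the same for the moment, N m.
- get_opening(): finger opening in m.
- get_grasp_force(): force on a finger pad.
Only numpy, scipy, OpenCV 4.12 (cv2) and the standard library are available. Lean on these libraries where they do the work, as an engineer would, in place of code of your own. Each camera call takes 0.05 s, during which the arm holds its last target. There are 200 camera calls.

TASK

Put the powder tamper away in the sloping tool carousel: turn the slotted cover until its opening lies squarely over the compartment marked by the block on the outside of the drum, leaving the drum itself as it stands, and then set the tamper, foot down and without dropping it, on the floor of that compartment and let go. Leave the steel cup alone.

Things in the scene. Friction and masses are not known exactly. Their poses are not given: they have to be found in the camera images.
- carousel: Fixed grey sloping stand of the tool carousel. Origin on the table; its x axis is level and points uphill (roughly to the robot's right), z up. The round drum on it has its axis leaning 0.44 rad (25 degrees) from vertical towards the stand's own -x, so the top faces the robot's left. The axis meets the cover's upper face 0.160 m straight above this origin (within 2 mm).
- drum: Round aluminium drum, 270 mm across, 72 mm high, very stiff to turn. Origin at the middle of its underside; z along its axis, x through the middle of the marked compartment. Four equal 90 degree compartments: inner radius 130 mm, 64 mm deep, 4 mm dividers, a post of 14 mm radius on the axis. The marked one has a 22 mm wide steel block outside on the wall, sticking out 27 mm, its top 10 mm above the cover.
- pocket_mouth (a point): Centre of the mouth of the marked compartment, 80 mm out from the drum's axis, in the plane of the cover's upper face. Its z axis is the drum's axis (up out of the drum, 0.44 rad from vertical); its x axis points outwards from the axis through the middle of the compartment.
- pocket (a point): Centre of the floor of the marked compartment, 80 mm out from the axis, 71 mm below pocket_mouth along the axis; same axes.
- opening (a point): Middle of the cover's opening, 80 mm from the axis, level with the cover's upper face; z along the drum's axis upwards, x outwards through the middle of the opening. The cover is a flat grey disc 264 mm across, 5 mm thick, on the drum's rim, with a hub (26 mm radius, 15 mm high); the opening is an 84 degree sector cut out to the edge. It lies over the marked compartment when this point meets pocket_mouth.
- knob (a point): Middle of the grip of the cover's round black knob, 90 mm from the cover's axis exactly opposite the opening, 28 mm above the cover's upper face. The grip is 26 mm across, 28 mm long (13 to 41 mm above the face), its axis parallel to the drum's; below it a neck and a 32 mm collar. It is fixed to the cover: about 2 N turns the cover, which stays where it is left.
- cover (a joint): Angle of the cover about the drum's axis, rad, growing anticlockwise as seen from above; 0 when the opening points straight uphill (the stand's +x). It can turn more than a full turn either way.
- tamper_mid (a point): Middle (29.5 mm above its underside) of the loose cream powder tamper, 59 mm high: a round foot 62 mm across and 13 mm thick, a 16 mm neck, and on top a round knob 32 mm across, 31 to 59 mm above the underside, to grip it by. 0.15 to 0.3 kg; it stands upright on the table, z axis up.
- steel_cup: Small open steel cup, 59 mm across and 42 mm high, a bystander standing upright on the table; origin under its middle.

How it is judged:
By the outcome, as a careful person would: the job done as asked, in the order asked, and still so for the second after the job is handed in, with the robot touching nothing.
It also fails if it takes over 64 s, if anything falls off the work surface, if the arm or the gripper's body presses on something with over 40 N, if the wrist force passes 120 N, or if a joint passes its speed limit or range.

## Working session

There is one attempt and no reset: what is moved stays moved. The work goes in short steps, each a Python script; the robot and the scene stay as the last script left them, time stands still between calls to the robot, and variables do not carry over. Pictures are saved under pics/ and viewed, at most 10 in all, crops included, and the job is handed in when it is done.

```bash
mkdir -p pics; ls; python3 - <<'E'
from plant import *
import cv2,numpy as np
for n in("side","top"):
    im=camera(n); cv2.imwrite(f"pics/{n}0.png",im[:,:,::-1])
    c=calibration(n); print(n,{k:np.round(v,4).tolist() for k,v in c.items()})
print({k:np.round(v,4).tolist() for k,v in calibration("wrist").items()},get_t(),get_tool_rot(),nose_length)
a=cv2.imread("pics/top0.png");cv2.imwrite("pics/top0b.png",cv2.resize(a,(800,600),interpolation=cv2.INTER_CUBIC))
a=cv2.imread("pics/side0.png");cv2.imwrite("pics/side0b.png",cv2.resize(a,(800,600),interpolation=cv2.INTER_CUBIC))
E
```

```text
pics
side {'vfov': 53.2802, 'cx': 259.7694, 'cy': 194.6408, 'k1': -0.0182, 'R': [[0.8584, -0.513, -0.0057], [-0.2816, -0.4618, -0.8411], [0.4289, 0.7236, -0.5409]], 't': [-0.4346, 0.3226, 0.6723]}
top {'vfov': 55.2296, 'cx': 257.0701, 'cy': 194.1147, 'k1': -0.0729, 'R': [[0.0171, -0.9998, -0.0047], [-0.9917, -0.0164, -0.1273], [0.1272, 0.0069, -0.9919]], 't': [0.1058, 0.593, 1.1876]}
{'vfov': 66.865, 'cx': 258.4438, 'cy': 196.0772, 'k1': -0.0094, 'mount': [[-0.0001, -0.9468, -0.3217, 0.083], [1.0, 0.0002, -0.001, 0.001], [0.001, -0.3217, 0.9468, 0.0305], [0.0, 0.0, 0.0, 1.0]]} 0.1 [-1.79881478e+02 -3.89367484e-03  1.56689722e+02] 0.1734
```

View pics/top0b.png

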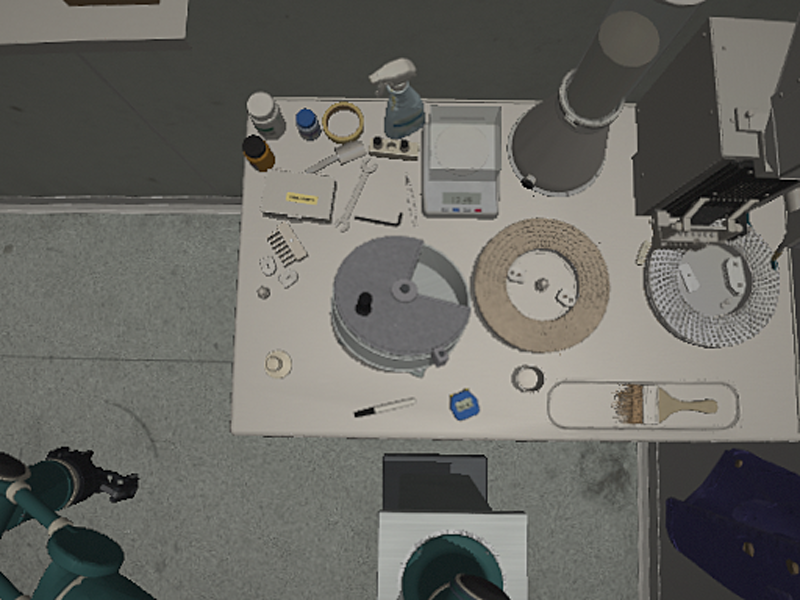

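View pics/side0b.png

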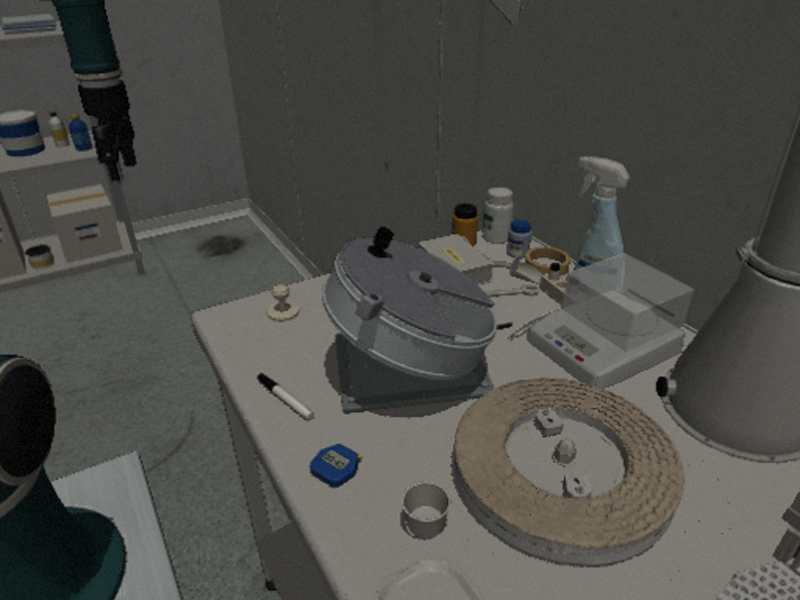

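Top view: hub at (404,289), knob top (364,298), block (439,355), tamper (277,362), all in ×1.5625 pixels. Side view: hub (426,277), knob top (384,236), block (370,302), tamper knob (281,290). The opening faces right and slightly away; the block faces the robot.

```bash
cat > h.py <<'E'
import numpy as np,cv2
from plant import *
from scipy.spatial.transform import Rotation as Rn
def ori(R): return Rn.from_matrix(R).as_euler('xyz',degrees=True)
def rot(o): return Rn.from_euler('xyz',o,degrees=True).as_matrix()
def cam(n,pose=None):
    """intrinsics K, k1, world->camera R,t ; pose=(tcp,rpy) for wrist"""
    c=calibration(n);f=192/np.tan(np.radians(c['vfov']/2))
    if n=='wrist':
        T=np.eye(4);T[:3,:3]=rot(pose[1]);T[:3,3]=pose[0];T=np.linalg.inv(T@np.array(c['mount']))
        R,t=T[:3,:3],T[:3,3]
    else: R,t=np.array(c['R']),np.array(c['t'])
    return np.array([[f,0,c['cx']],[0,f,c['cy']],[0,0,1]]),np.array([c['k1'],0,0,0.]),R,t
def ray(C,uv):
    K,d,R,t=C;p=cv2.undistortPoints(np.float64(uv).reshape(-1,1,2),K,d)[:,0]
    v=np.c_[p,np.ones(len(p))]@R;return -R.T@t,v/np.linalg.norm(v,axis=1)[:,None]
def proj(C,X):
    K,d,R,t=C;return cv2.projectPoints(np.float64(X).reshape(-1,1,3),cv2.Rodrigues(R)[0],t,K,d)[0][:,0]
def onplane(C,uv,p0,n):
    o,v=ray(C,uv);return o+v*(((np.array(p0)-o)@n)/(v@n))[:,None]
def tri(obs):
    A=np.zeros((3,3));b=np.zeros(3)
    for C,uv in obs:
        o,v=ray(C,uv);P=np.eye(3)-np.outer(v[0],v[0]);A+=P;b+=P@o
    X=np.linalg.solve(A,b);return X,[np.linalg.norm(proj(C,X)[0]-uv) for C,uv in obs]
def shot(name):
    pose=(np.array(get_eef_pos()),np.array(get_tool_rot()));im=camera('wrist')[:,:,::-1].copy()
    cv2.imwrite(f'pics/{name}.png',im);np.save(f'pics/{name}.npy',np.r_[pose[0],pose[1]]);return im,pose
E
python3 - <<'E'
from h import *
s=1.5625;T=cam('top');S=cam('side')
P={'hub':((404,289),(426,277)),'knob':((364,298),(384,233)),'block':((439,355),(371,300)),'tamp':((277,363),(281,290)),'cup':((527,378),(426,500))}
for k,(a,b) in P.items():
    X,e=tri([(T,np.array(a)/s),(S,np.array(b)/s)]);print(k,X.round(4),np.round(e,1))
E
```

```text
hub [0.6049 0.1093 0.1701] [1.1 1.4]
knob [0.5767 0.1829 0.2218] [0.2 0.2]
block [0.4776 0.0442 0.2057] [0.7 0.9]
tamp [0.4593 0.3738 0.0557] [0.2 0.2]
cup [ 0.4396 -0.1535  0.0351] [1.  1.7]
```

```bash
python3 - <<'E'
from h import *
for n in('top','side'):
    im=cv2.imread(f'pics/{n}0.png')
    x0,y0,x1,y1=(200,140,310,245) if n=='top' else (195,140,325,270)
    cv2.imwrite(f'pics/{n}c.png',cv2.convertScaleAbs(cv2.resize(im[y0:y1,x0:x1],None,fx=4.5,fy=4.5,interpolation=cv2.INTER_CUBIC),alpha=1.6))
hub,kn,bl=np.array([.6049,.1093,.1701]),np.array([.5767,.1829,.2218]),np.array([.4776,.0442,.2057])
for ps in range(-180,180,15):
    a=np.radians(ps);n=np.array([-np.sin(.44)*np.cos(a),-np.sin(.44)*np.sin(a),np.cos(.44)])
    print(ps,((kn-hub)@n).round(3),((bl-hub)@n).round(3))
E
```

```text
-180 0.035 -0.022
-165 0.043 -0.027
-150 0.052 -0.029
-135 0.06 -0.026
-120 0.068 -0.019
-105 0.074 -0.009
-90 0.078 0.004
-75 0.08 0.019
-60 0.08 0.035
-45 0.077 0.051
-30 0.073 0.065
-15 0.066 0.077
0 0.059 0.086
15 0.05 0.092
30 0.042 0.093
45 0.033 0.09
60 0.026 0.083
75 0.02 0.073
90 0.015 0.06
105 0.013 0.045
120 0.014 0.029
135 0.016 0.013
150 0.021 -0.001
165 0.027 -0.013
```

View pics/topc.png

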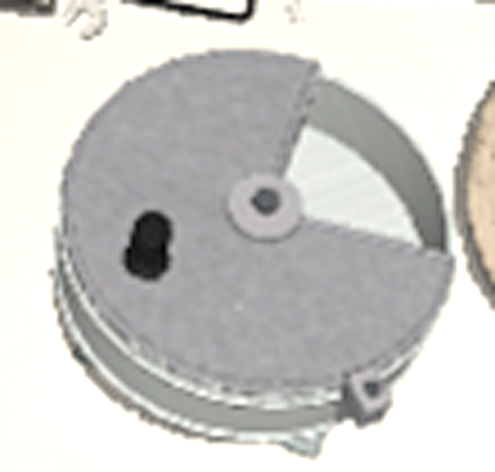

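View pics/sidec.png

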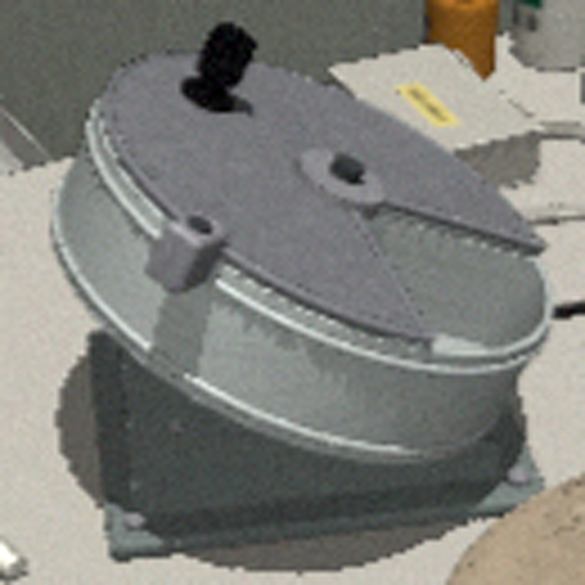

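Crops: hub nut at (266,201) top / (348,168) side, knob top (152,226)/(233,40), block hole (374,388)/(203,226), opening corners (318,65),(452,258)/(540,243),(430,340). The pictures show the uphill side toward the robot, so the top faces away; I go by the images.

```bash
cat > fit.py <<'E'
from h import *
from scipy.optimize import least_squares
def fit(P):
    """P: dict name->xyz. known heights above face; returns yaw(deg uphill), origin O on axis in face, n, angles"""
    off=dict(hub=.015,knob=.041,block=.010,A=0,B=0)
    def fr(psi):
        u=np.array([np.cos(psi),np.sin(psi),0]);n=np.cos(.44)*np.array([0,0,1])-np.sin(.44)*u
        x=np.cos(.44)*u+np.sin(.44)*np.array([0,0,1]);return np.c_[x,np.cross(n,x),n]
    w=dict(hub=2,knob=1,block=1,A=1,B=1)
    rad=dict(hub=0,knob=.09,A=.132,B=.132)
    def res(q):
        F=fr(q[0]);O=np.array([q[1],q[2],.16]);r=[]
        for k,X in P.items():
            l=F.T@(X-O);r.append(l[2]-off[k])
            if k=='hub': r+=list(l[:2])
            elif k in rad: r.append(np.hypot(*l[:2])-rad[k])
        return np.array(r)
    s=least_squares(res,[2.75,.6,.1]);F=fr(s.x[0]);O=np.array([s.x[1],s.x[2],.16])
    ang={k:np.degrees(np.arctan2(*(F.T@(X-O))[1::-1])) for k,X in P.items() if k!='hub'}
    rr={k:np.hypot(*(F.T@(X-O))[:2]) for k,X in P.items()}
    return np.degrees(s.x[0]),O,F,ang,rr,s.fun
E
python3 - <<'E'
from fit import *
T=cam('top');S=cam('side')
D={'hub':((266,201),(348,168)),'knob':((152,226),(233,40)),'block':((374,388),(203,226)),'A':((318,65),(540,243)),'B':((452,258),(430,340))}
P={}
for k,(a,b) in D.items():
    P[k],e=tri([(T,np.array(a)/4.5+[200,140]),(S,np.array(b)/4.5+[195,140])]);print(k,P[k].round(4),np.round(e,1))
y,O,F,ang,rr,f=fit(P);print(y,O,ang,rr,f.round(4));print(F.round(3))
E
```

```text
hub [0.6047 0.1082 0.1707] [0.7 0.9]
knob [0.5781 0.1805 0.2231] [0.2 0.3]
block [0.4805 0.0383 0.2122] [0.8 1.1]
A [0.7125 0.0731 0.1065] [0.5 0.7]
B [ 0.5713 -0.0179  0.1482] [0.7 1. ]
159.0765191023811 [0.59842329 0.110213   0.16      ] {'knob': np.float64(-41.16298339581152), 'block': np.float64(47.92817707590967), 'A': np.float64(-177.33939672798576), 'B': np.float64(100.29158700669133)} {'hub': np.float64(0.0014066603728966705), 'knob': np.float64(0.08868214514603678), 'block': np.float64(0.14719860653321792), 'A': np.float64(0.13127481892524365), 'B': np.float64(0.13145841955210436)} [-0.0025 -0.0014 -0.0004 -0.0027 -0.0013  0.0013  0.0026 -0.0007 -0.002
 -0.0005]
[[-0.845 -0.357  0.398]
 [ 0.323 -0.934 -0.152]
 [ 0.426  0.     0.905]]
```

```bash
cat > geo.py <<'E'
from fit import *
yaw=np.radians(159.08);O=np.array([.5984,.1102,.16])
u=np.array([np.cos(yaw),np.sin(yaw),0]);Z=np.array([0,0,1.])
n=np.cos(.44)*Z-np.sin(.44)*u;ex=np.cos(.44)*u+np.sin(.44)*Z
F=np.c_[ex,np.cross(n,ex),n]
def pt(r,a,h): a=np.radians(a);return O+F@[r*np.cos(a),r*np.sin(a),h]
def tool(a): # tool z=-n, tool y at drum angle a
    a=np.radians(a);y=F@[np.cos(a),np.sin(a),0];return np.c_[np.cross(y,-n),y,-n]
def tcp(p,a,g=.155): R=tool(a);return p-g*R[:,2],ori(R)
E
python3 - <<'E'
from geo import *
for s in(90,-90):
    for k in(-40,-70,-100,-132):
        for h in(.032,.13):
            q=ik(*tcp(pt(.09,k,h),k+s));print('knob',s,k,h,None if q is None else np.round(q))
for a in range(-180,180,30):
    for h in(.045-.071,.1):
        q=ik(*tcp(pt(.08,47.9,h),a));print('place',a,h,None if q is None else np.round(q))
E
```

```text
knob 90 -40 0.032 None
knob 90 -40 0.13 None
knob 90 -70 0.032 None
knob 90 -70 0.13 None
knob 90 -100 0.032 [   8.   32.   79.   12.   91. -143.]
knob 90 -100 0.13 [   6.   33.   68.   12.  101. -143.]
knob 90 -132 0.032 [   5.   35.   76.   11.   91. -114.]
knob 90 -132 0.13 [   4.   37.   65.   11.  102. -113.]
knob -90 -40 0.032 [  9.  22.  90.  12.  91. -23.]
knob -90 -40 0.13 [  7.  23.  79.  12. 100. -22.]
knob -90 -70 0.032 [ 9. 27. 84. 12. 91.  8.]
knob -90 -70 0.13 [  8.  28.  73.  12. 101.   8.]
knob -90 -100 0.032 [ 8. 32. 79. 12. 91. 37.]
knob -90 -100 0.13 [  6.  33.  68.  12. 101.  37.]
knob -90 -132 0.032 [ 5. 35. 76. 11. 91. 66.]
knob -90 -132 0.13 [  4.  37.  65.  11. 102.  67.]
place -180 -0.025999999999999995 [  0.  18. 101.   9.  84.  18.]
place -180 0.1 [-1. 18. 89.  8. 97. 19.]
place -150 -0.025999999999999995 [  0.  18. 101.   9.  84. -12.]
place -150 0.1 [ -1.  18.  89.   8.  97. -11.]
place -120 -0.025999999999999995 [  0.  18. 101.   9.  84. -42.]
place -120 0.1 [ -1.  18.  89.   8.  97. -41.]
place -90 -0.025999999999999995 [  0.  18. 101.   9.  84. -72.]
place -90 0.1 [ -1.  18.  89.   8.  97. -71.]
place -60 -0.025999999999999995 [   0.   18.  101.    9.   84. -102.]
place -60 0.1 [  -1.   18.   89.    8.   97. -101.]
place -30 -0.025999999999999995 [   0.   18.  101.    9.   84. -132.]
place -30 0.1 [  -1.   18.   89.    8.   97. -131.]
place 0 -0.025999999999999995 None
place 0 0.1 None
place 30 -0.025999999999999995 None
place 30 0.1 None
place 60 -0.025999999999999995 [  0.  18. 101.   9.  84. 138.]
place 60 0.1 [ -1.  18.  89.   8.  97. 139.]
place 90 -0.025999999999999995 [  0.  18. 101.   9.  84. 108.]
place 90 0.1 [ -1.  18.  89.   8.  97. 109.]
place 120 -0.025999999999999995 [  0.  18. 101.   9.  84.  78.]
place 120 0.1 [-1. 18. 89.  8. 97. 79.]
place 150 -0.025999999999999995 [  0.  18. 101.   9.  84.  48.]
place 150 0.1 [-1. 18. 89.  8. 97. 49.]
```

```bash
python3 - <<'E'
from geo import *
reach(*tcp(pt(.085,-40,.16),-130)); im,p=shot('w1')
C=cam('wrist',p)
print(get_t());[print(k,proj(C,X).round(0)) for k,X in dict(knob=pt(.09,-40,.041),hub=pt(0,0,.015),block=pt(.147,47.9,.01)).items()]
cv2.imwrite('pics/w1b.png',cv2.convertScaleAbs(cv2.resize(im,(800,600)),alpha=1.5))
E
```

```text
2.275
knob [[258. 193.]]
hub [[258. 266.]]
block [[121. 258.]]
```

View pics/w1b.png

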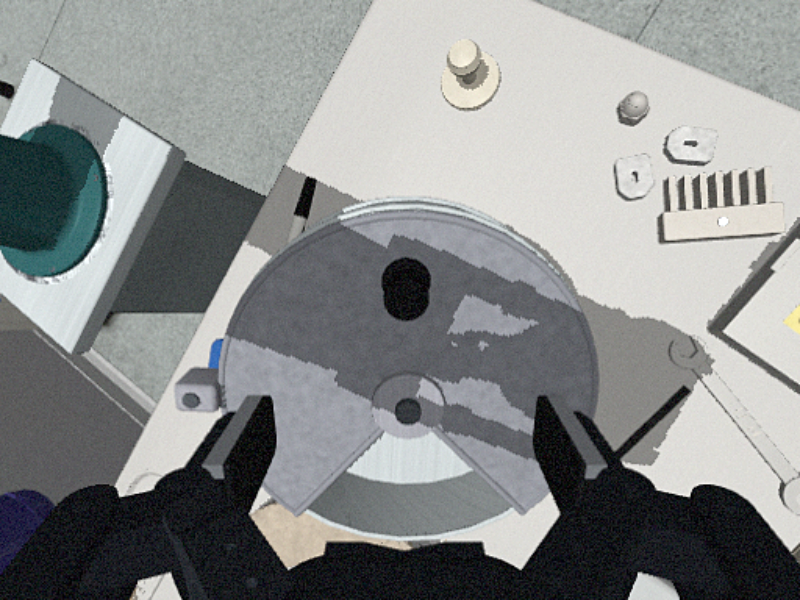

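Wrist view: knob top at (407,298), hub (408,410), block hole (192,400), opening corners (300,515) and (525,514), tamper knob (465,52); predictions are within ~3 px (2 mm).

```bash
python3 - <<'E'
from fit import *
T=cam('top');S=cam('side');p=np.load('pics/w1.npy');W=cam('wrist',(p[:3],p[3:]))
D={'hub':((266,201),(348,168),(408,410)),'knob':((152,226),(233,40),(407,298)),'block':((374,388),(203,226),(192,400)),'A':((318,65),(540,243),(524,514)),'B':((452,258),(430,340),(300,515))}
P={};Q={}
for k,(a,b,c) in D.items():
    P[k],e=tri([(T,np.array(a)/4.5+[200,140]),(S,np.array(b)/4.5+[195,140]),(W,np.array(c)/1.5625)]);print(k,P[k].round(4),np.round(e,1))
y,O,F,ang,rr,f=fit(P);print(y,O,ang,rr,f.round(4))
X,e=tri([(T,np.array([277,363])/1.5625),(S,np.array([281,288])/1.5625),(W,np.array([465,51])/1.5625)]);print('tamp',X,e)
# wrist only: cast onto known-height planes
for k,h in dict(hub=.015,knob=.041,block=.01,A=0,B=0).items():
    l=F.T@(onplane(W,np.array(D[k][2])/1.5625,O+F[:,2]*h,F[:,2])[0]-O);print(k,np.round(l,4),np.degrees(np.arctan2(l[1],l[0])))
E
```

```text
hub [0.6052 0.1098 0.169 ] [0.8 1.2 1.6]
knob [0.578  0.1816 0.2227] [0.3 0.5 1.7]
block [0.4805 0.0398 0.2108] [0.8 1.5 1.8]
A [0.7147 0.0747 0.1044] [1.  0.5 2. ]
B [ 0.5724 -0.0175  0.147 ] [1.  0.8 1.1]
158.1114712524022 [0.59916673 0.11139877 0.16      ] {'knob': np.float64(-40.004897633499), 'block': np.float64(48.74861781279565), 'A': np.float64(-176.1026152463624), 'B': np.float64(101.56685829934287)} {'hub': np.float64(0.001908566124845784), 'knob': np.float64(0.08898098673991675), 'block': np.float64(0.14720355772930493), 'A': np.float64(0.13336898970076394), 'B': np.float64(0.13223835905269257)} [-0.0042 -0.0017 -0.0008 -0.0038 -0.001   0.0004  0.0011  0.0014 -0.0019
  0.0002]
tamp [0.461038   0.37965806 0.05758617] [np.float64(1.956706484374452), np.float64(0.5175412513128197), np.float64(5.518748557598901)]
hub [ 0.0012 -0.0041  0.015 ] -73.14516847442336
knob [ 0.0704 -0.0591  0.041 ] -40.0084309619466
block [0.0981 0.1089 0.01  ] 47.98411485266357
A [-0.136  -0.0102  0.    ] -175.70501538968233
B [-0.0268  0.1277  0.    ] 101.8579310187282
```

```bash
sed -i 's/159.08/158.6/; s/\[.5984,.1102,.16\]/[.5989,.1110,.16]/' geo.py; python3 - <<'E'
from geo import *
k0=-39.5
set_gripper(.05)
reach(*tcp(pt(.09,k0,.10),k0-90)); 
p,o=tcp(pt(.09,k0,.032),k0-90); move_straight(p,o,.12); print('down',np.round(get_force(),1))
set_gripper(0,25); print(get_opening(),get_grasp_force(),np.round(get_force(),1))
if .022<get_opening()<.034:
  for i in range(1,9):
    k=k0-92.7*i/8; move_straight(*tcp(pt(.09,k,.032),k-90),.1); f=np.round(get_force(),1); print(i,f)
    if np.linalg.norm(f)>30: break
print(get_t())
E
```

```text
down [-0.   0.8  0.2]
0.025274906992297657 24.982644617557526 [ 1.8 -0.6  3.5]
1 [2.5 0.6 4.9]
2 [3.  1.2 5. ]
3 [3.4 0.8 5.3]
4 [2.8 2.3 4.9]
5 [4.5 2.5 5.1]
6 [4.  3.8 4.4]
7 [5.1 3.1 3.3]
8 [6.5 2.4 3.1]
6.9167
```

```bash
python3 - <<'E'
from geo import *
k=-132.2
set_gripper(.05); p,o=tcp(pt(.09,k,.12),k-90); move_straight(p,o,.2)
reach(*tcp(pt(.03,-132,.24),-132+0)) if ik(*tcp(pt(.03,-132,.24),-132)) is not None else reach(*tcp(pt(.03,-132,.24),k-90))
im,p=shot('w2');C=cam('wrist',p);print(get_t())
cv2.imwrite('pics/w2b.png',cv2.convertScaleAbs(cv2.resize(im,(800,600),interpolation=cv2.INTER_CUBIC),alpha=1.5))
for k,X in dict(knob=pt(.09,-132,.041),hub=pt(0,0,.015),block=pt(.147,48.5,.01),A=pt(.132,90.5,0),B=pt(.132,6.5,0)).items():print(k,(proj(C,X)*1.5625).round(0))
E
```

```text
9.3333
knob [[486. 273.]]
hub [[366. 265.]]
block [[182. 265.]]
A [[259. 360.]]
B [[233. 147.]]
```

View pics/w2b.png

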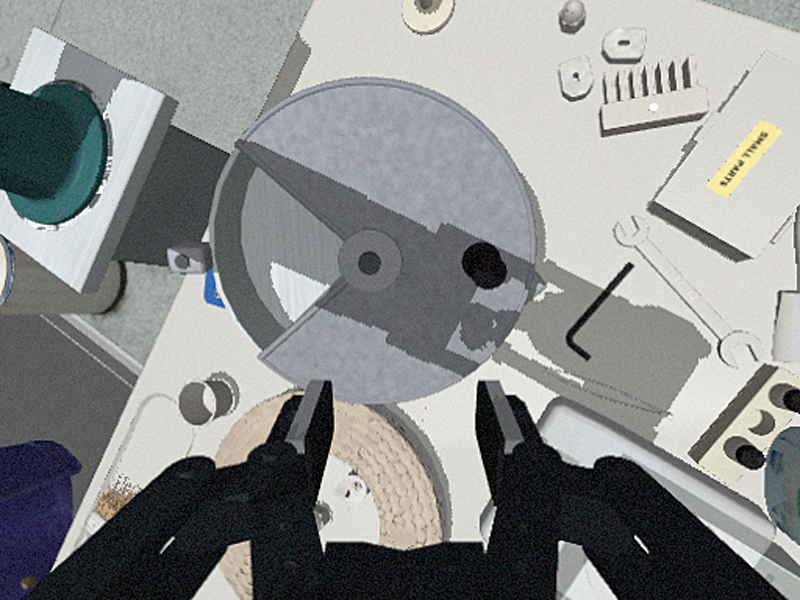

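```bash
python3 - <<'E'
from geo import *
p=np.load('pics/w2.npy');W=cam('wrist',(p[:3],p[3:]));L={}
g=cv2.imread('pics/w2.png')
# block hole & hub nut: refine by dark-blob centroid
gray=cv2.cvtColor(g,6)
for k,(uv,h) in dict(hub=((370,263),.015),knob=((489,268),.041),block=((186,261),.01),A=((262,357),0),B=((237,142),0)).items():
    uv=np.array(uv)/1.5625
    if k in('hub','block'):
        x,y=np.round(uv).astype(int);w=gray[y-8:y+9,x-8:x+9].astype(float);m=w<np.percentile(w,5)+ (15 if k=='block' else 12)
        n_,lab,st,ce=cv2.connectedComponentsWithStats(m.astype(np.uint8));i=lab[6:11,6:11].max()
        print(k,uv,ce[i]+[x-8,y-8],st[i,4])
    L[k]=F.T@(onplane(W,uv,O+n*h,n)[0]-O)
for k in L:
    d=L[k]-L['hub'];print(k,np.hypot(d[0],d[1]).round(4),np.degrees(np.arctan2(d[1],d[0])).round(2),L[k].round(4))
E
```

```text
hub [236.8  168.32] [235.8907563  167.70588235] 119
block [119.04 167.04] [116.5 166.5] 62
hub 0.0 0.0 [-0.0014 -0.0035  0.015 ]
knob 0.0886 -130.47 [-0.0589 -0.0709  0.041 ]
block 0.147 47.75 [0.0974 0.1053 0.01  ]
A 0.1318 89.82 [-0.001   0.1283  0.    ]
B 0.1339 5.8 [0.1318 0.01   0.    ]
```

Wrist view: hub (370,263), block hole (186,261), opening corners (262,357) and (237,142); the opening's middle is at 47.8° against the block's 47.8°, so the cover is aligned. Next the tamper, from close.

```bash
cat >> geo.py <<'E'
def down(p,g=.155): y=-u; R=np.c_[np.cross(y,-Z),y,-Z]; return np.array(p)+g*Z,ori(R)
E
python3 - <<'E'
from geo import *
reach(*down([.46,.376,.20])); im,p=shot('t1'); C1=cam('wrist',p)
move_straight(down([.44,.34,.17])[0],None,.2); im2,p2=shot('t2'); C2=cam('wrist',p2); print(get_t())
print([proj(c,[.46,.376,.059]) for c in(C1,C2)])
cv2.imwrite('pics/t12.png',cv2.resize(cv2.convertScaleAbs(np.hstack([im,im2]),alpha=1.4),(800,300)))
E
```

```text
11.4
[array([[257.45398715, 189.84332352]]), array([[264.29131254, 152.76117551]])]
```

View pics/t12.png

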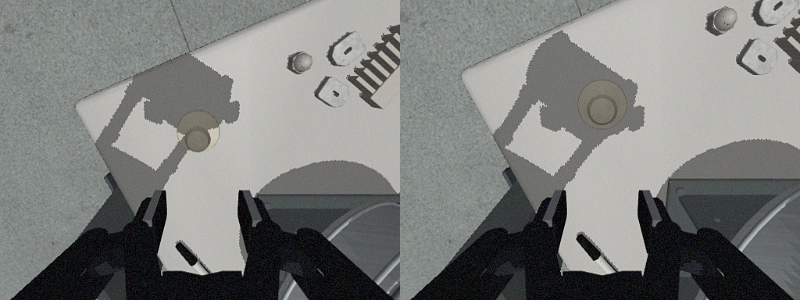

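Both wrist views show the tamper, knob top near (253,178) in the first and (259,141) in the second (full-size pixels). Refining by circle detection.

```bash
python3 - <<'E'
from geo import *
obs=[];outs=[]
for nme,c in(('t1',(253,178)),('t2',(259,141))):
    im=cv2.imread(f'pics/{nme}.png');p=np.load(f'pics/{nme}.npy');C=cam('wrist',(p[:3],p[3:]))
    x0,y0=c[0]-50,c[1]-60;cr=im[y0:y0+110,x0:x0+100]
    big=cv2.resize(cv2.cvtColor(cr,6),None,fx=4,fy=4,interpolation=cv2.INTER_CUBIC);big=cv2.GaussianBlur(big,(9,9),0)
    h=cv2.HoughCircles(big,cv2.HOUGH_GRADIENT,1.5,40,param1=60,param2=25,minRadius=60,maxRadius=105)
    v=cv2.convertScaleAbs(cv2.cvtColor(big,8),alpha=1.6)
    for q in (h[0][:3] if h is not None else []):
        cv2.circle(v,(int(q[0]),int(q[1])),int(q[2]),(0,0,255),1);print(nme,q/4,q[:2]/4+[x0,y0])
    for i in range(0,110,10): cv2.putText(v,str(y0+i),(0,4*i+8),0,.35,(255,0,0));cv2.putText(v,str(x0+i),(4*i,436),0,.3,(255,0,0))
    outs.append(v)
cv2.imwrite('pics/tc.png',np.hstack(outs)[:, :800])
E
```

```text
t1 [50.0625 60.5625 16.3125] [253.0625 178.5625]
t1 [59.4375 54.1875 18.225 ] [262.4375 172.1875]
t2 [49.6875 60.5625 16.05  ] [258.6875 141.5625]
```

View pics/tc.png

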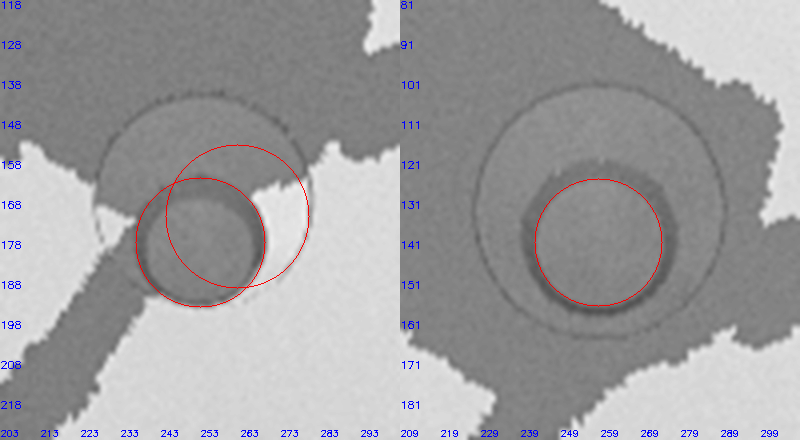

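```bash
python3 - <<'E'
from geo import *
C=[]
for nme in('t1','t2'):
    p=np.load(f'pics/{nme}.npy');C.append(cam('wrist',(p[:3],p[3:])))
for nm,a,b,h in(('knob',(253.1,178.4),(258.8,141),.056),('foot',(253.7,168.2),(259.2,133.4),.012)):
    print(nm,tri([(C[0],np.array(a)),(C[1],np.array(b))]),[onplane(c,x,[0,0,h],Z)[0].round(4) for c,x in zip(C,(a,b))])
print(tri([(cam('top'),np.array([277,363])/1.5625),(cam('side'),np.array([281,289])/1.5625),(C[0],np.array([253.1,178.4])),(C[1],np.array([258.8,141]))]))
E
```

```text
knob (array([0.45863856, 0.38460001, 0.04484876]), [np.float64(0.04085071805386554), np.float64(0.047808485863771163)]) [array([0.46  , 0.3873, 0.056 ]), array([0.4592, 0.3861, 0.056 ])]
foot (array([0.45982758, 0.38686749, 0.01162728]), [np.float64(0.09806238609576715), np.float64(0.11292116776612049)]) [array([0.4598, 0.387 , 0.012 ]), array([0.4599, 0.3869, 0.012 ])]
(array([0.45997179, 0.38237312, 0.04951903]), [np.float64(2.129014282968977), np.float64(1.3456101359764001), np.float64(3.430968492112256), np.float64(3.684478146822632)])
```

```bash
python3 - <<'E'
from geo import *
for nme,(x0,y0,x1,y1) in(('top',(160,215,200,250)),('side',(160,175,200,210))):
    im=cv2.imread(f'pics/{nme}0.png')[y0:y1,x0:x1];hsv=cv2.cvtColor(im,40).astype(int)
    s=(im[...,2].astype(int)-im[...,0]);med=np.median(s);m=(s>med+12).astype(np.uint8)
    n_,lab,st,ce=cv2.connectedComponentsWithStats(m);i=1+st[1:,4].argmax();print(nme,med,st[i],ce[i]+[x0,y0]);xs,ys=st[i,:2]
    cc=cam(nme);uv=np.array([x0+xs+(st[i,2]-1)/2,y0+ys+(st[i,3]-1)/2])
    print('bbox centre',uv,onplane(cc,uv,[0,0,.012],Z)[0],onplane(cc,ce[i]+[x0,y0],[0,0,.02],Z)[0])
    print('pred from wrist: foot',proj(cc,[.4598,.3868,.012]),'knob',proj(cc,[.4598,.3868,.058]))
    outs=cv2.convertScaleAbs(cv2.resize(im,None,fx=10,fy=10,interpolation=cv2.INTER_CUBIC),alpha=1.4)
    for j in range(0,40,5): cv2.putText(outs,str(x0+j),(10*j,10),0,.35,(255,0,0));cv2.putText(outs,str(y0+j),(0,10*j+8),0,.35,(255,0,0))
    cv2.imwrite(f'pics/z{nme}.png',outs)
a,b=cv2.imread('pics/ztop.png'),cv2.imread('pics/zside.png');cv2.imwrite('pics/zz.png',np.hstack([a,b]))
E
```

```text
top 14.0 [ 10  10  16  17 105] [179.52380952 233.58095238]
bbox centre [177.5 233. ] [0.4574448  0.38287964 0.012     ] [0.45549738 0.37417168 0.02      ]
pred from wrist: foot [[176.38018298 232.27799187]] knob [[173.24531196 231.93331124]]
side 10.0 [12 19 19 10 76] [181.17105263 198.96052632]
bbox centre [181.  198.5] [0.4577014  0.37298917 0.012     ] [0.45359984 0.35837538 0.02      ]
pred from wrist: foot [[179.98412076 196.13117759]] knob [[178.12332634 182.92994865]]
```

View pics/zz.png

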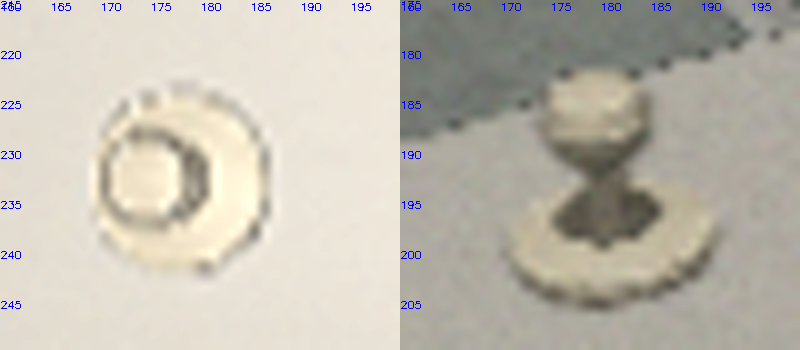

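Static views: tamper knob at (174,232) top and (179.8,184) side, agreeing with the wrist estimate within about 1 px. The tamper is at about (0.459, 0.385). Grasp and carry.

```bash
python3 - <<'E'
from geo import *
T=[.459,.385]
set_gripper(.058)
reach(*down(T+[.12])); move_straight(down(T+[.045])[0],None,.1); print('down',np.round(get_force(),1))
set_gripper(0,50); pause(.2); print(get_opening(),get_grasp_force(),np.round(get_force(),1))
assert .028<get_opening()<.036
move_straight(down(T+[.052])[0],None,.03); pause(.2); print('lift',np.round(get_force(),2))
move_straight(down(T+[.30])[0],None,.2)
A=48
reach(*tcp(pt(.08,A,.17),-180)); print(get_t(),get_opening())
im,p=shot('h1');cv2.imwrite('pics/h1b.png',cv2.convertScaleAbs(im,alpha=1.5))
print(np.round(get_force(),2), proj(cam('wrist',p),[pt(.08,A,.17),pt(0,0,.015),pt(.147,A,.01)]))
E
```

```text
down [ 0.7 -0.4  0.9]
0.027764436825779906 49.22538903309032 [-0.6 -1.5  5.4]Traceback (most recent call last):
  File "<stdin>", line 6, in <module>
AssertionError
```

```bash
python3 - <<'E'
from geo import *
im,p=shot('g1');C=cam('wrist',p);print(get_t(),p,get_opening(),proj(C,[[.459,.385,.045],[.459,.385,.013]]))
def z(i,x,y,w,h,f): return cv2.convertScaleAbs(cv2.resize(i[y:y+h,x:x+w],(w*f,h*f),interpolation=cv2.INTER_CUBIC),alpha=1.6)
s=camera('side')[:,:,::-1].copy();cv2.imwrite('pics/gs.png',s);t=camera('top')[:,:,::-1].copy()
a=z(im,150,120,200,200,2);b=z(s,140,140,80,80,5);cv2.imwrite('pics/g1b.png',np.hstack([a,b]))
E
```

```text
13.575 (array([0.45955876, 0.38532784, 0.20118153]), array([ 1.79927608e+02, -9.16142329e-02,  6.86104941e+01])) 0.027729755754377364 [[257.45283584 274.56821433]
 [257.54855714 244.20835584]]
```

View pics/g1b.png

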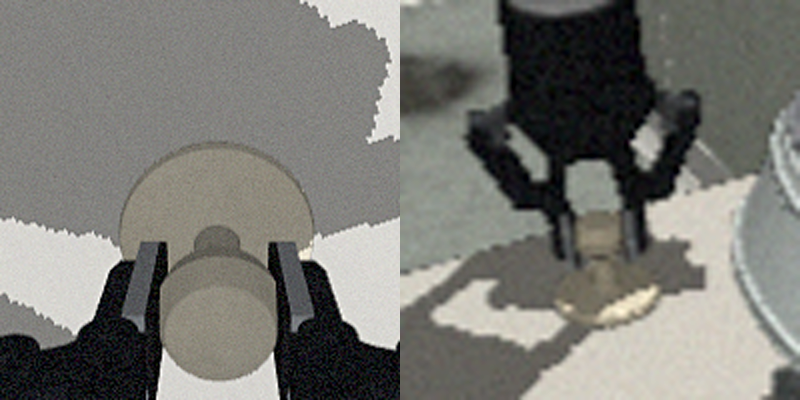

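```bash
python3 - <<'E'
from geo import *
p=np.load('pics/g1.npy');C=cam('wrist',(p[:3],p[3:]));R=rot(p[3:])
for nm,uv,h in(('knobtop',(260,285),.059),('foot',(150+217/2,120+(142+332)/4-.0),.013)):
    X=onplane(C,uv,[0,0,h],Z)[0];print(nm,X,(R.T@(X-p[:3])).round(4))
# knob silhouette cx and radius at top plane: left x=161,right x=278 at row~320
for uv in((150+161/2,285),(150+278/2,285),(260,120+381/2)):
    X=onplane(C,uv,[0,0,.059],Z)[0];print((R.T@(X-p[:3])).round(4))
# foot: top point row 142, left/right x=119,314 at row~235
for uv in((150+217/2,120+142/2),(150+119/2,120+232/2),(150+314/2,120+232/2)):
    X=onplane(C,uv,[0,0,.013],Z)[0];print('foot',(R.T@(X-p[:3])).round(4))
E
```

```text
knobtop [0.46151769 0.38817881 0.059     ] [0.0031 0.0006 0.1422]
foot [0.46094274 0.38837549 0.013     ] [ 3.000e-03 -1.000e-04  1.882e-01]
[ 0.0032 -0.0128  0.1422]
[0.0031 0.0138 0.1422]
[-0.011   0.0006  0.1422]
foot [ 3.310e-02 -1.000e-04  1.882e-01]
foot [ 0.0047 -0.0295  0.1882]
foot [0.0047 0.0291 0.1882]
```

The wrist view shows the tamper knob centred between the pads (within 3 mm) and the foot square to the tool. The opening reads 28 mm because the knob is chamfered. Lift test next.

```bash
python3 - <<'E'
from geo import *
T=[.459,.385]
set_gripper(0,70);print(get_opening())
move_straight(down(T+[.053])[0],None,.03); pause(.3); print('lift',np.round(get_force(),2),get_opening(),get_grasp_force())
im,p=shot('l1');g=cv2.imread('pics/g1.png')
# does the tamper stay fixed in the wrist image? compare knob/foot patch by phase/template match
for nm,(x,y,w,h) in dict(knob=(225,240,70,72),neckfoot=(215,190,90,50)).items():
    r=cv2.matchTemplate(im,g[y:y+h,x:x+w],cv2.TM_CCOEFF_NORMED);_,v,_,l=cv2.minMaxLoc(r);print(nm,v,np.array(l)-[x,y])
print(get_t())
E
```

```text
0.027206079168852208
lift [-0.82  1.06 -1.57] 0.027293680141907445 68.89726467314176
knob 0.9389507174491882 [0 0]
neckfoot 0.7700726389884949 [0 0]
14.6583
```

```bash
python3 - <<'E'
from geo import *
T=[.459,.385]
move_straight(down(T+[.30])[0],None,.2); pause(.2); print('up',np.round(get_force(),2),get_opening())
reach(*tcp(pt(.08,47.9,.17),-180)); pause(.3); print(get_t(),get_opening(),np.round(get_force(),2))
im,p=shot('h1');g=cv2.imread('pics/g1.png')
for nm,(x,y,w,h) in dict(knob=(225,240,70,72),neckfoot=(215,190,90,50)).items():
    r=cv2.matchTemplate(im,g[y:y+h,x:x+w],cv2.TM_CCOEFF_NORMED);_,v,_,l=cv2.minMaxLoc(r);print(nm,v,np.array(l)-[x,y])
# hub seen from here?
C=cam('wrist',p);print(proj(C,[pt(0,0,.015),pt(.147,47.9,.01),pt(.132,90,0),pt(.132,6,0)]).round(0))
move_straight(tcp(pt(.08,47.9,.03),-180)[0],None,.15); pause(.3); print('in mouth',np.round(get_force(),2),get_t())
E
```

```text
up [-1.15 -0.62 -1.64] 0.02746026016610607
17.9167 0.02714597164906564 [ 0.61  0.58 -0.87]
knob 0.8502963185310364 [0 0]
neckfoot 0.36067548394203186 [-1  0]
[[317. 126.]
 [217. 229.]
 [306. 244.]
 [182. 138.]]
in mouth [-0.23  0.19 -1.95] 19.35
```

```bash
python3 - <<'E'
from geo import *
def at(h): return tcp(pt(.08,47.9,h),-180)[0]
move_straight(at(-.008),None,.08); pause(.2)
f0=np.array(get_force());print('base',f0.round(2))
if np.linalg.norm(f0)<8:
  h=-.008
  while h>-.036:
    h-=.001; move_straight(at(h),None,.02); pause(.05); f=np.array(get_force())-f0
    if h<-.018: print(round(h,4),(F.T@f).round(2))
    if np.linalg.norm(f)>4: break
print(get_t(),get_opening())
E
```

```text
base [ 0.27  0.43 -2.16]
-0.018 [0.35 1.34 0.39]
-0.019 [ 0.4   0.05 -1.22]
-0.02 [0.23 0.47 0.48]
-0.021 [-0.16  0.45 -0.58]
-0.022 [ 0.14  0.49 -0.03]
-0.023 [0.25 0.38 0.19]
-0.024 [-0.23  0.23  0.42]
-0.025 [-0.05  1.22  2.35]
-0.026 [2.15 0.81 7.48]
25.575 0.026825713860013537
```

```bash
python3 - <<'E'
from geo import *
def at(h): return tcp(pt(.08,47.9,h),-180)[0]
set_gripper(.048); pause(.3); print(get_opening(),np.round(get_force(),2))
im0,_=shot('r0')
move_straight(at(.02),None,.08); print(np.round(get_force(),2))
move_straight(at(.17),None,.2)
im,p=shot('r1');C=cam('wrist',p); pause(.4)
x0,y0,w=170,100,180
big=cv2.GaussianBlur(cv2.resize(cv2.cvtColor(im[y0:y0+w,x0:x0+w],6),None,fx=4,fy=4,interpolation=cv2.INTER_CUBIC),(9,9),0)
for lo,hi in((35,60),(75,115)):
    h=cv2.HoughCircles(big,cv2.HOUGH_GRADIENT,1.5,30,param1=50,param2=25,minRadius=lo,maxRadius=hi)
    if h is not None:
        for q in h[0][:4]: print(lo,(q/4).round(1),(q[:2]/4+[x0,y0]).round(1))
print('pred: top',proj(C,pt(.08,47.9,-.012)),'foot top',proj(C,pt(.08,47.9,-.058)),'face',proj(C,pt(.08,47.9,0)))
s=cv2.subtract(im[:,:,2],im[:,:,0]);m=(s>s[100:280,170:350].mean()+12).astype(np.uint8)
n_,lab,st,ce=cv2.connectedComponentsWithStats(m[100:280,170:350]);
for i in 1+np.argsort(-st[1:,4])[:3]: print('cream',st[i]+[170,100,0,0,0],ce[i]+[170,100])
print(get_t())
E
```

```text
0.04775745999265919 [-0.13 -0.28 -0.01]
[0.05 0.39 0.52]
35 [88.7 76.3 13.6] [258.7 176.3]
35 [147.9  21.9   9.6] [317.9 121.9]
35 [ 63.9 135.9  14. ] [233.9 235.9]
35 [153.6 165.6  12.7] [323.6 265.6]
75 [89.8 68.4 24.1] [259.8 168.4]
75 [148.3  22.7  28.1] [318.3 122.7]
75 [110.4 108.2  25.6] [280.4 208.2]
75 [138.9  22.7  20.4] [308.9 122.7]
pred: top [[259.0548548  178.33631257]] foot top [[259.05767826 168.4519184 ]] face [[259.0539826  181.38044185]]
cream [332 238  18  42 479] [343.18371608 258.30897704]
cream [264 146  18  20  81] [274.08641975 155.02469136]
cream [253 164  19  16  71] [262.04225352 171.73239437]
28.3333
```

```bash
python3 - <<'E'
from geo import *
p2=np.load('pics/w2.npy');reach(p2[:3],p2[3:]);im,p=shot('e1');g=cv2.imread('pics/w2.png');C=cam('wrist',p)
d=cv2.absdiff(im,g).max(2)>40;print('changed px bbox',[(a.min(),a.max(),len(a)) for a in np.nonzero(cv2.morphologyEx(d.astype(np.uint8),cv2.MORPH_OPEN,np.ones((3,3))))])
gr=cv2.GaussianBlur(cv2.cvtColor(g,6),(3,3),0).astype(float);C2=cam('wrist',(p2[:3],p2[3:]))
H=onplane(C2,np.array([236.3,168.]),O+n*.015,n)[0]-n*.015  # axis foot as seen
def ptH(r,a): a=np.radians(a);return H+F@[r*np.cos(a),r*np.sin(a),0]
for a0 in(90,6):
    S=[]
    for r in np.linspace(.04,.125,60):
        A=np.arange(a0-6,a0+6,.2);uv=proj(C2,[ptH(r,a) for a in A]).astype(np.float32)
        v=cv2.remap(gr.astype(np.float32),uv[:,0][None],uv[:,1][None],1)[0];q=np.abs(np.convolve(v,np.r_[np.ones(4),np.zeros(1),-np.ones(4)],'valid'))
        S.append(A[4+q.argmax()])
    print(a0,np.median(S).round(2),np.percentile(S,[25,75]).round(2))
l=[F.T@(onplane(C2,np.array(b),O+n*.01,n)[0]-H) for b in((119.0,167.0),(116.5,166.5))]
print('block',[np.degrees(np.arctan2(x[1],x[0])).round(2) for x in l],get_t())
E
```

```text
changed px bbox [(np.int64(0), np.int64(360), 565), (np.int64(31), np.int64(498), 565)]
90 87.0 [85.4  88.25]
6 8.4 [7.95 9.45]
block [np.float64(47.89), np.float64(47.64)] 29.1333
```

```bash
python3 -c "
from plant import *
pause(.5);print(close_job(),get_t())"
```

```text
the job is handed in; nothing more can be done
the job is handed in; nothing more can be done
```

The job is handed in, with no verdict shown: the cover's opening measured within about 0.3° of the marked block by opening edges (the knob read about 2° off), the tamper stands foot down on that compartment's floor and released where planned, and the steel cup was never approached (about 30 s of the 64 s used).

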